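# Wedge the missing caster into an upturned chair base

## Robot

A 7-joint arm with a two-finger parallel gripper is mounted at the origin on the work surface. World frame = base frame: x ahead of the robot, y to its left, z up, the work surface at z = 0. Lengths are in m, angles in rad, forces in N, time in s.
With the tool pointing down it reaches from about 0.425 to 1.025 m from the base axis. Payload 9.4 kg.
Tool frame: the origin (TCP) lies midway between the tips of the shut fingers; the grasp point (between the pads) lies 19 mm behind it (ctrl.grasp_offset is the distance from the TCP to the grasp point, in m); z points along the fingers, y is the line along which they close (so a half turn about z gives the same grasp; the last joint's range is limited). The gripper opens to 85 mm and grips with 20 to 120 N. Pads are 22 mm wide; open, the fingers measure 114 mm over their backs; the gripper's body (76 mm by 85 mm) begins 54 mm behind the grasp point. The pads swing forward as they close: fully open they stand 13 mm farther back than shut.
Start: joints at [-1.301, 0.599, -0.003, 1.599, 0.002, 0.943, -0.08], TCP at [0.246, 0.682, 0.231] pointing down, gripper open.
Joint ranges: [-2.57, 2.57], [-0.35, 1.97], [-1.29, 1.29], [0.11, 2.56], [-1.05, 4.19], [0.11, 1.86], [-2.63, 2.63]. Speed limits (rad/s): [2.22, 2.22, 3.01, 3.01, 3.14, 3.14, 3.14].

## Interface

Orientations are given as a rotation vector (axis times angle).
In Python, from cell import telemetry, vision, ctrl, nets gives the robot as it stands. The module is installed in compiled form; this text tells all that it offers.
- The arm moves only by the tool jog_arm, never from a script. Its argument "increments" is text: rows parted by semicolons, each of 7 numbers parted by spaces: the turn, a rotation vector about the world's x, y, z in rad, then the shift along the world's x, y, z in cm, then the closure, from -1 (fully open) to 1 (shut), so that 0 is half open. A call has 1 to 20 rows; each row is the pose to reach, as a shift and turn from the pose commanded when the call began; what a row does not reach only later rows make up. A row lasts 1/8 s, in which the tool goes at most 62.5 mm and 10.7 degrees, less where a joint would pass 70% of its speed; a pose out of reach is approached as far as the arm can. A call with a gripper value outside its range is refused whole. The fingers move at their own pace and stop on an object; the grip force is fixed at half the most. Time passes only in rows, so rows that repeat a pose let the fingers close. It gives the time, the measured TCP pose, the force, the opening and the grip force at its end, in the units of the state.
- telemetry.get_obs(): the state, without advancing time (a new reading comes with each control period).
- vision.snapshot(name): name is "scene" or "top"; returns the picture (400x640x3 uint8, red, green, blue); there is no depth.
- vision.camera_info(name): a dict with "intrinsics" (3x3 intrinsics, pixels), "extrinsics" (4x4, takes a point from camera to world coordinates). Camera axes: x right, y up, looking along -z (the intrinsics and any distortion apply to the point x, -y, -z); pixel columns grow to the right and rows downward; lengths in m; the calibration is good to about 2 mm. A picture is of the moment at which its call begins. camera_info takes no time and is no camera call.
- ctrl.finish_job(): hands the job in; it is judged then, once.
Trained networks look in the newest picture that a camera, given by its name, has taken for a name from the list of things; names that differ only in an ending like _2 or _b are one class to them, and where a whole thing is asked for, a point or a joint stands for the part that bears it (a point fixed in the world has none). Each returns a list of dicts, best first, with "p" (0 to 1); they miss things now and then, are a little off and sometimes report something else, mostly with a low value. They report only what shows in the picture. A call takes as long as a camera call. They do not tell look-alikes from the thing itself.
- nets.outline_of(camera, query): "mask" (400x640 bool, what is visible of it) and "box" ([left, top, right, bottom] in pixels, round what is visible of it).
The state is a dict: "clock": time; "joint_positions": joint angles; "joint_velocities": joint speeds; "tau": joint torques, N m; "tcp_pos": TCP position; "ee_rot": TCP orientation; "force": force on the tool from outside, world axes, zero at the start; "wrist_torque": the same for the moment, N m; "gripper_width": finger opening in m; "finger_force": force on a finger pad.
Only numpy, scipy, OpenCV 4.12 (cv2) and the standard library are available. Lean on these libraries where they do the work, as an engineer would, in place of code of your own. Each camera call takes 0.05 s, during which the arm holds its last target. There are 200 camera calls.

## Task

One leg of the upturned chair base has an empty socket: take the spare caster out of the cardboard packing block and push its tapered stem down into that socket until friction holds it, upright. Drive it in with a firm push of about 20 N (less than 14 N leaves it loose, more than 28 N splits the socket's liner), then let go and leave it standing there. Leave the other things on the table where they are.

Things in the scene. Friction and masses are not known exactly. Their poses are not given: they have to be found in the camera images.
- caster_center (a point): Spare caster, 120 g, standing stem-down in one of the packing block's two holes: twin grey wheels on a black body over a steel stem; it does not swivel. The point is the wheels' centre, on the stem's axis, 84 mm above the stem's tip. Wheels 50 mm across; their flat outer sides are 45 mm apart along this frame's y (grip there). z is up along the stem. Collar (26 wide, 6 thick) 28 to 34 mm below.
- stem_tip (a point): Lower end of the caster's steel stem, on its axis, z up along it. The stem is 50 mm long: 6 mm across at the tip, a 3 mm chamfer to 9 mm, then tapering evenly to 16.6 mm at 36 mm up, straight from there to the collar. It begins to touch the socket's hidden liner with the tip about 30 to 45 mm below the socket's mouth, then resists stiffly: some 15 to 35 N more per further mm.
- caster: The spare caster as a whole; origin and axes as stem_tip. Once wedged it springs back little when released; its collar stays some mm above the socket and never sits down on it.
- socket (a point): Centre of the mouth of the empty socket, 85 mm above the table, at the end of the base's one leg without a caster; z up. Round boss 42 mm across, hole 20 mm. The fixed tapered plastic liner (taper as the stem's, 24 mm long, 14 mm wide at its top) starts 5 to 19 mm down, out of sight: its height differs from chair to chair so the depth where the stem grips must be felt.
- base: Upside-down five-star chair base of aluminium lying firmly on the table (it does not move), legs reaching 260 mm from the hub's axis, four casters fitted on the other legs, tops 150 mm above the table. Origin under the hub's axis on the table; the leg with the empty socket points along -x of this frame.
- block: Brown cardboard packing block, 95 x 180 mm and 56 mm tall, does not move; origin under its centre. The caster's hole is 44 mm from the centre along +y, the glide's 44 mm along -y; holes 20 mm wide, 54 mm deep. The caster stands with its collar on the block's top.
- glide: Low black mushroom-shaped glide foot, 48 mm wide, in the block's other hole; leave alone. Origin at the bottom of its stem.
- giftbox: Red box 100 x 160 x 50 mm; leave alone. Origin under its centre.
- tape: Roll of clear tape, 70 mm across, 19 high, origin under its centre, between the legs of the base; leave alone.
- scissors: Scissors lying flat between the legs of the base, 180 mm long along x, origin near the middle; leave alone.
Things that resemble listed ones, but are neither listed nor needed, are in the scene too. Leave any orange or purple look-alike of the caster alone.

How it is judged:
By the outcome, as a careful person would: the job done as asked, in the order asked, and still so for the second after the job is handed in, with the robot touching nothing.
It also fails if it takes over 54 s, if anything falls off the work surface, if the arm or the gripper's body presses on something with over 40 N, if the wrist force passes 120 N, or if a joint passes its speed limit or range.

## Working session

There is one attempt and no reset: what is moved stays moved. The work goes in short steps, Python scripts to look and compute and a tool call to move; the robot and the scene stay as the last step left them, time stands still between calls to the robot, and variables do not carry over. Pictures are saved under pics/ and viewed, at most 10 in all, crops included, and the job is handed in when it is done.

Besides the shell and the picture viewer there is one more tool, called after "Call:" in YAML: its name, and indented under it one key for each argument. jog_arm: Moves the arm, as the interface text tells. Its arguments: {"type":"object","properties":{"increments":{"type":"string"}},"required":["increments"]}

```bash
mkdir -p pics
cat > h.py <<'E'
import numpy as np, cv2
from cell import telemetry, vision, ctrl, nets
def save(n,im): cv2.imwrite('pics/'+n,im[:,:,::-1])
def cam(n):
    i=vision.camera_info(n); return np.array(i['intrinsics']),np.array(i['extrinsics'])
def ray(n,u,v):
    K,T=cam(n); d=np.linalg.inv(K)@[u,v,1.]; d=T[:3,:3]@(d*[1,-1,-1]); return T[:3,3],d
def atz(n,u,v,z):
    o,d=ray(n,u,v); return o+d*(z-o[2])/d[2]
def proj(n,p):
    K,T=cam(n); q=T[:3,:3].T@(np.asarray(p)-T[:3,3])*[1,-1,-1]; q=K@q; return q[:2]/q[2]
E
python3 - <<'E'
from h import *
a=vision.snapshot('scene');b=vision.snapshot('top')
save('s0.png',a);save('t0.png',b)
for c in('scene','top'):
    i=vision.camera_info(c);print(i.keys());print(np.round(i['intrinsics'],1),np.round(i['extrinsics'],3))
    for q in('caster','socket','base','block','glide','caster_center'):
        try:
            for r in nets.outline_of(c,q)[:4]:
                m=r['mask'];ys,xs=np.nonzero(m);print(c,q,round(r['p'],2),np.round(r['box']),len(xs),xs.mean().round(1),ys.mean().round(1))
        except Exception as e: print(c,q,e)
o=telemetry.get_obs();print(o['clock'],o['tcp_pos'],o['ee_rot'],o['force'],ctrl.grasp_offset)
E
```

```text
dict_keys(['intrinsics', 'extrinsics'])
[[363.9   0.  323.6]
 [  0.  363.9 194.5]
 [  0.    0.    1. ]] [[ 0.219 -0.716  0.662  1.202]
 [ 0.976  0.156 -0.155 -0.154]
 [ 0.008  0.68   0.733  0.833]
 [ 0.     0.     0.     1.   ]]
scene caster 0.89 [232. 166. 248. 185.] 310 240.2 172.6
scene caster 0.84 [176. 217. 199. 245.] 462 186.2 227.3
scene caster 0.79 [274. 152. 294. 185.] 352 284.5 163.0
scene caster 0.73 [218. 200. 240. 231.] 396 230.5 213.4
scene socket 0.89 [203. 189. 448. 399.] 11457 331.1 294.0
scene base 0.66 [206. 188. 446. 400.] 11970 331.2 293.9
scene block 0.66 [197. 170. 263. 214.] 1658 229.3 192.5
scene glide 0.52 [202. 181. 221. 193.] 172 212.5 188.1
scene glide 0.3 [208. 190. 447. 400.] 11921 330.9 293.6
scene glide 0.29 [231. 165. 249. 185.] 319 240.0 172.5
scene caster_center 0.9 [230. 167. 250. 184.] 313 239.9 172.5
scene caster_center 0.87 [174. 214. 198. 246.] 477 186.5 227.2
scene caster_center 0.77 [223. 201. 241. 230.] 364 230.6 213.1
scene caster_center 0.73 [203. 137. 226. 164.] 325 213.1 148.3
dict_keys(['intrinsics', 'extrinsics'])
[[484.4   0.  321.7]
[... 219 characters left out ...]
7.8
top caster 0.81 [412. 190. 431. 208.] 383 417.8 197.7
top caster 0.8 [428. 297. 450. 322.] 405 439.2 310.4
top caster 0.78 [396. 243. 420. 263.] 391 405.7 252.5
top socket 0.55 [222.  17. 443. 217.] 8435 331.3 111.4
top base 0.61 [224.  23. 436. 214.] 8547 330.9 111.1
top block 0.56 [380. 229. 455. 274.] 1895 419.1 250.6
top caster_center 0.93 [398. 240. 416. 263.] 401 405.9 253.0
top caster_center 0.82 [451. 180. 472. 198.] 394 460.6 187.7
top caster_center 0.7 [344. 252. 365. 274.] 363 352.2 264.5
top caster_center 0.64 [428. 296. 455. 322.] 416 438.8 310.1
0.7 [0.24642258 0.68182803 0.23131549] [5.41983903e-01 3.09440188e+00 7.75445345e-05] [ 0.94846632  0.224277   -0.33734083] 0.0187
```

View images.

View pics/s0.png

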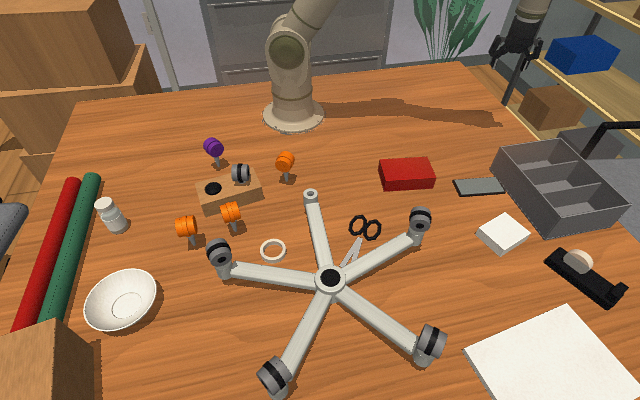

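View pics/t0.png

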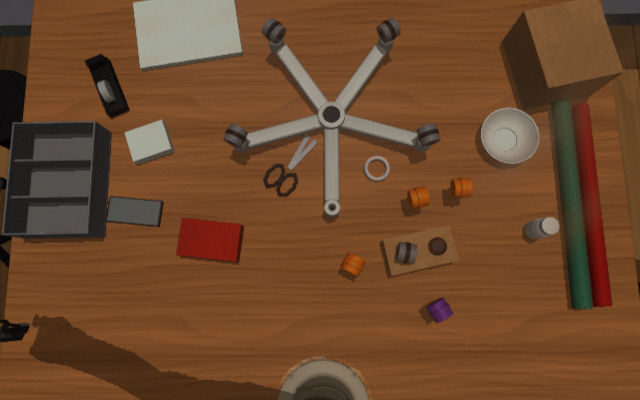

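Run:
```python
from h import *
a=cv2.imread('pics/s0.png');b=cv2.imread('pics/t0.png')
f=lambda im,x,y,w,h,s:cv2.resize(im[y:y+h,x:x+w],None,fx=s,fy=s,interpolation=cv2.INTER_CUBIC)
c=np.vstack([np.hstack([f(b,375,222,50,50,6),f(b,310,185,50,50,6)]),np.hstack([f(a,215,150,50,50,6),f(a,285,170,50,50,6)])])
cv2.imwrite('pics/c0.png',c)
for q,n,u,v,z in(('caster','top',405.8,252.7,.09),('caster','scene',240,172.5,.09),('glidecap','top',438,246,.06),('glidecap','scene',212.5,188.1,.06),('sock','top',331.5,208,.085),('sock','scene',310.5,194,.085),('hub','top',331,114,.085),('hub','scene',330,278,.085)):
    print(q,n,atz(n,u,v,z).round(4))
for p in([.4,-.05,.6],):pass
```

```text
caster top [ 0.3865 -0.2167  0.09  ]
caster scene [ 0.3922 -0.2176  0.09  ]
glidecap top [ 0.4041 -0.306   0.06  ]
glidecap scene [ 0.4093 -0.3034  0.06  ]
sock top [ 0.505  -0.0313  0.085 ]
sock scene [ 0.5165 -0.031   0.085 ]
hub top [ 0.7591 -0.0351  0.085 ]
hub scene [ 0.7863 -0.0388  0.085 ]
```

View pics/c0.png

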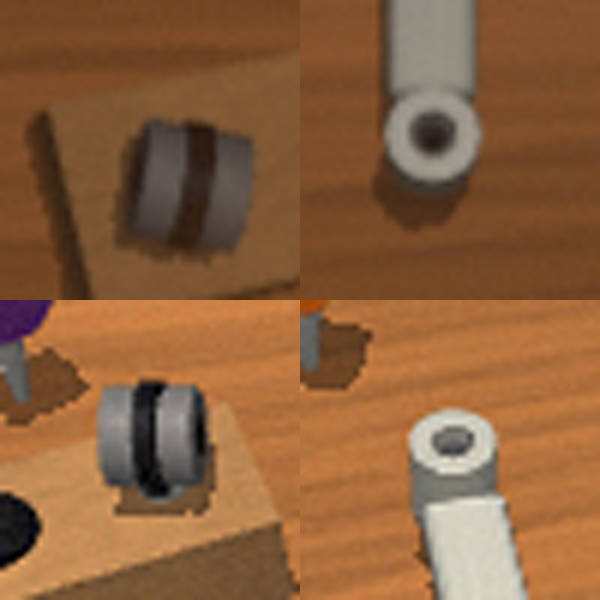

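```bash
cat > fit.py <<'E'
from h import *
from scipy.optimize import minimize
t=np.linspace(0,2*np.pi,40,endpoint=False)
def disk(r,z): return np.c_[r*np.cos(t),r*np.sin(t),0*t+z]
def wheel(y,r=.025): return np.c_[r*np.cos(t),0*t+y,r*np.sin(t)]
CASTER=np.vstack([wheel(-.0225),wheel(.0225),disk(.013,-.028),disk(.013,-.034)])
def box(a,b,h): return np.array([[x,y,z] for x in(-a/2,a/2) for y in(-b/2,b/2) for z in(0,h)])
def pts(M,p,z):
    c,s=np.cos(p[2]),np.sin(p[2]); return M@np.array([[c,s,0],[-s,c,0],[0,0,1]])+[p[0],p[1],z]
S=8
def cost(p,M,z,obs):
    e=0
    for n,m,o in obs:
        q=np.array([proj(n,x) for x in pts(M,p,z)])-o+.5
        h=cv2.convexHull(q.astype(np.float32))*S
        r=np.zeros((m.shape[0]*S,m.shape[1]*S),np.uint8)
        cv2.fillConvexPoly(r,(h*16).round().astype(np.int32),1,shift=4)
        big=np.kron(m,np.ones((S,S),np.uint8))
        e+=1-(r&big).sum()/(r|big).sum()
    return e
def prep(n,mask):
    ys,xs=np.nonzero(mask);x0,y0=xs.min()-8,ys.min()-8
    return n,mask[y0:ys.max()+9,x0:xs.max()+9].astype(np.uint8),np.array([x0,y0])
def fit(M,z,obs,p0):
    best=None
    for d in(0,.4,-.4):
        s=np.array(p0)+[0,0,d]
        r=minimize(cost,s,(M,z,obs),'Nelder-Mead',options=dict(initial_simplex=s+np.array([[0,0,0],[.012,0,0],[0,.012,0],[0,0,.25]]),xatol=1e-4,fatol=1e-4,maxiter=120))
        if best is None or r.fun<best.fun: best=r
    return best.x.round(4),round(best.fun,3)
E
python3 - <<'E'
from fit import *
import cell
for n in('scene','top'): vision.snapshot(n)
C={};G={};B={}
for n,c in(('scene',(240,172)),('top',(406,252))):
    for r in nets.outline_of(n,'caster_center'):
        m=np.array(r['mask'])
        if m[c[1],c[0]] and n not in C: C[n]=prep(n,m)
    r=nets.outline_of(n,'giftbox')
    if r: G[n]=prep(n,np.array(r[0]['mask'])); print(n,r[0]['box'])
    r=nets.outline_of(n,'block')
    if r: B[n]=prep(n,np.array(r[0]['mask']))
import pickle;pickle.dump((C,G,B),open('m.pkl','wb'))
for n in C: print(n,'caster',fit(CASTER,.09,[C[n]],[.389,-.217,-.1]))
print('both',fit(CASTER,.09,list(C.values()),[.389,-.217,-.1]))
for n in G: print(n,'gift',fit(box(.1,.16,.05),0,[G[n]],[.41,.29,0]))
E
```

```text
scene [375.4, 156.4, 436.6, 193.8]
top [176.8, 214.8, 244.1, 264.5]Traceback (most recent call last):
  File "<stdin>", line 14, in <module>
  File "fit.py", line 28, in fit
    r=minimize(cost,s,(M,z,obs),'Nelder-Mead',options=dict(initial_simplex=s+np.array([[0,0,0],[.012,0,0],[0,.012,0],[0,0,.25]]),xatol=1e-4,fatol=1e-4,maxiter=120))
    res = _minimize_neldermead(fun, x0, args, callback, bounds=bounds,
                               **options)
    fxr = func(xr)
    fx = function(np.copy(x), *(wrapper_args + args))
  File "fit.py", line 14, in cost
    q=np.array([proj(n,x) for x in pts(M,p,z)])-o+.5
                ~~~~^^^^^
  File "h.py", line 11, in proj
    K,T=cam(n); q=T[:3,:3].T@(np.asarray(p)-T[:3,3])*[1,-1,-1]; q=K@q; return q[:2]/q[2]
        ~~~^^^
  File "h.py", line 5, in cam
    i=vision.camera_info(n); return np.array(i['intrinsics']),np.array(i['extrinsics'])
ValueError: time passes only in moves, steps and waits
```

```bash
sed -i 's/^def cam(n):/import functools\n@functools.cache\ndef cam(n):/' h.py
python3 - <<'E'
from fit import *
import pickle;C,G,B=pickle.load(open('m.pkl','rb'))
for n in C: print(n,'caster',fit(CASTER,.09,[C[n]],[.389,-.217,-.1]))
print('both',fit(CASTER,.09,list(C.values()),[.389,-.217,-.1]))
for n in G: print(n,'gift',fit(box(.1,.16,.05),0,[G[n]],[.41,.29,0]))
for n in B: print(n,'block',fit(box(.095,.18,.056),0,[B[n]],[.39,-.25,.15]))
# socket rim: bright boss ellipse
for n,f,(u,v) in(('top','t0',(332,207)),('scene','s0',(310,193))):
    im=cv2.imread(f'pics/{f}.png',0);x0,y0=u-20,v-20
    w=cv2.resize(im[y0:v+20,x0:u+20],None,fx=8,fy=8,interpolation=cv2.INTER_CUBIC)
    d=(w<0.5*(int(w.max())+int(im[v,u]))).astype(np.uint8)
    k,l,s,ce=cv2.connectedComponentsWithStats(d)
    i=l[160-4+4,160];print(n,'hole',s[i],ce[i]); uu,vv=(ce[i]+.5)/8-.5+[x0,y0]
    print(uu,vv,atz(n,uu,vv,.085).round(4),atz(n,uu,vv,.080).round(4))
o=telemetry.get_obs();print(o['clock'],o['gripper_width'],proj('top',[0,0,0]),proj('scene',o['tcp_pos']),proj('top',o['tcp_pos']))
E
```

```text
scene caster (array([ 0.3881, -0.2158, -0.1088]), np.float64(0.105))
top caster (array([ 0.3858, -0.2164, -0.2363]), np.float64(0.111))
both (array([ 0.3863, -0.216 , -0.1398]), np.float64(0.234))
scene gift (array([ 0.4371,  0.2944, -0.1237]), np.float64(0.035))
top gift (array([ 0.4335,  0.2959, -0.1292]), np.float64(0.039))
scene block (array([ 0.3994, -0.2601,  0.1906]), np.float64(0.245))
top block (array([ 0.3949, -0.2595,  0.1969]), np.float64(0.267))
top hole [ 132  134   60   58 2720] [161.19191176 161.63676471]
331.7114889705882 206.7670955882353 [ 0.5082 -0.0319  0.085 ] [ 0.509 -0.032  0.08 ]
scene hole [ 134  143   60   44 2079] [163.78306878 164.37277537]
310.0353835978836 193.10909692159692 [ 0.5128 -0.0316  0.085 ] [ 0.5082 -0.0307  0.08  ]
1.1 0.08571813388722721 [322.90835098 406.86712959] [505.16550024  71.95936379] [ 10.57187352 319.63031603]
```

Candidates for the caster, by top pixel:
- Grey caster in the block: (406,252), scene (240,172).
- Orange look-alikes: (418,197), (461,187) and (352,264).
- Purple look-alike: (440,310).
- Four casters already fitted to the base.

The crop shows grey twin wheels standing in the cardboard block, so I choose (406,252). The empty socket is at top (332,207).

Call:
jog_arm:
  increments: "0 0 0.1 25.4 -18.2 5 -1;0 0 0.218 25.4 -18.2 5 -1;0 0 0.218 25.4 -18.2 5 -1;0 0 0.218 25.4 -18.2 5 -1;0 0 0.218 25.4 -18.2 5 -1;0 0 0.218 32.4 -58.2 5 -1;0 0 0.218 32.4 -58.2 5 -1;0 0 0.218 32.4 -58.2 5 -1;0 0 0.218 32.4 -58.2 5 -1;0 0 0.218 32.4 -58.2 5 -1;0 0 0.218 32.4 -58.2 5 -1;0 0 0.218 32.4 -58.2 5 -1;0 0 0.218 14.1 -89.8 5 -1;0 0 0.218 14.1 -89.8 5 -1;0 0 0.218 14.1 -89.8 5 -1;0 0 0.218 14.1 -89.8 5 -1;0 0 0.218 14.1 -89.8 5 -1;0 0 0.218 14.1 -89.8 5 -1;0 0 0.218 14.1 -89.8 5 -1;0 0 0.218 14.1 -89.8 5 -1"

```text
clock: 3.6
tcp_pos: [0.3878, -0.2159, 0.2814]
ee_rot: [0.203, 3.134, 0.0]
force: [-0.1, 0.4, 0.7]
gripper_width: 0.0854
finger_force: 0.0
```

Call:
jog_arm:
  increments: "0 0 0 0 0 -6 -1;0 0 0 0 0 -12 -1;0 0 0 0 0 -16 -1;0 0 0 0 0 -18 -1;0 0 0 0 0 -19.5 -1;0 0 0 0 0 -20.5 -1;0 0 0 0 0 -21.2 -1;0 0 0 0 0 -21.2 -1"

```text
clock: 4.6
tcp_pos: [0.3876, -0.2158, 0.0691]
ee_rot: [-0.201, -3.135, -0.0]
force: [-0.4, 0.2, 0.2]
gripper_width: 0.0853
finger_force: 0.0
```

Run:
```python
from h import *
a=vision.snapshot('scene');b=vision.snapshot('top')
f=lambda im,x,y,w,h,s:cv2.resize(im[y:y+h,x:x+w],None,fx=s,fy=s,interpolation=cv2.INTER_CUBIC)
save('c1.png',np.hstack([f(b,360,205,90,90,4),f(a,190,110,90,90,4)]))
print(telemetry.get_obs()['tcp_pos'],telemetry.get_obs()['force'])
```

```text
[ 0.38765649 -0.21615492  0.06961652] [0.06330694 0.28618588 0.2077655 ]
```

View pics/c1.png

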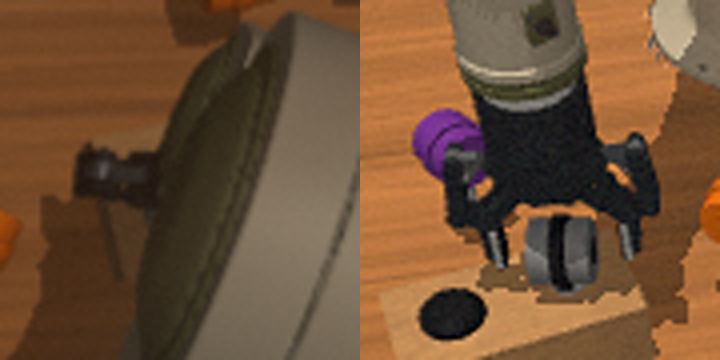

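The fingers straddle the grey wheels (scene crop about (560,252)) and clear the glide. I'll close the gripper.

Call:
jog_arm:
  increments: "0 0 0 0 0 0 -0.2;0 0 0 0 0 0 0;0 0 0 0 0 0 0.2;0 0 0 0 0 0 1;0 0 0 0 0 0 1;0 0 0 0 0 0 1;0 0 0 0 0 0 1"

```text
clock: 5.58
tcp_pos: [0.3876, -0.2163, 0.0698]
ee_rot: [0.203, 3.134, -0.0]
force: [0.5, 0.2, 7.8]
gripper_width: 0.0444
finger_force: 59.2
```

```bash
python3 -c "
from h import *
o=telemetry.get_obs();print({k:np.round(v,4) for k,v in o.items()})"
```

```text
{'clock': np.float64(5.575), 'joint_positions': array([ 0.3557,  0.5688,  0.0359,  2.3657, -0.0944,  0.2073,  1.9201]), 'joint_velocities': array([ 0.0001,  0.0017,  0.0006,  0.001 ,  0.0013, -0.0002, -0.0006]), 'tau': array([ 3.20000e-03, -5.26624e+01,  1.87660e+00, -6.35350e+00,
        5.38000e-02, -2.42800e-01,  3.49000e-02]), 'tcp_pos': array([ 0.3876, -0.2163,  0.0698]), 'ee_rot': array([ 2.0250e-01,  3.1341e+00, -4.0000e-04]), 'force': array([0.4619, 0.1728, 7.7896]), 'wrist_torque': array([ 0.1416,  0.1585, -0.0286]), 'finger_force': np.float64(59.2324), 'gripper_width': np.float64(0.0444)}
```

Call:
jog_arm:
  increments: "0 0 0 0 0 0.5 1;0 0 0 0 0 2 1;0 0 0 0 0 5 1;0 0 0 0 0 9 1;0 0 0 0 0 13 1;0 0 0 0 0 15 1;0 0 0 0 0 15 1;0 0 0 4 6 15 1;0 0 0 8 12 15 1;0 0 0 10 15 15 1;0 0 0 12.2 18.4 15 1;0 0 0 12.2 18.4 15 1;0 0 0 12.2 18.4 15 1;0 0 0 12.2 18.4 15 1"

```text
clock: 7.32
tcp_pos: [0.5085, -0.0334, 0.2188]
ee_rot: [-0.205, -3.134, 0.001]
force: [-0.2, -0.1, -0.8]
gripper_width: 0.0444
finger_force: 60.9
```

Run:
```python
from h import *
a=vision.snapshot('scene');b=vision.snapshot('top')
save('s2.png',a)
f=lambda im,x,y,w,h,s:cv2.resize(im[y:y+h,x:x+w],None,fx=s,fy=s,interpolation=cv2.INTER_CUBIC)
save('c2.png',np.hstack([f(b,287,165,90,90,4),f(a,265,125,90,90,4)]))
o=telemetry.get_obs();print(o['tcp_pos'],o['force'],o['wrist_torque'],o['gripper_width'])
```

```text
[ 0.50883489 -0.03328437  0.21918426] [-0.10374842 -0.44997951 -1.66130575] [ 0.0119171   0.01939825 -0.00509111] 0.04472078312551511
```

View pics/c2.png

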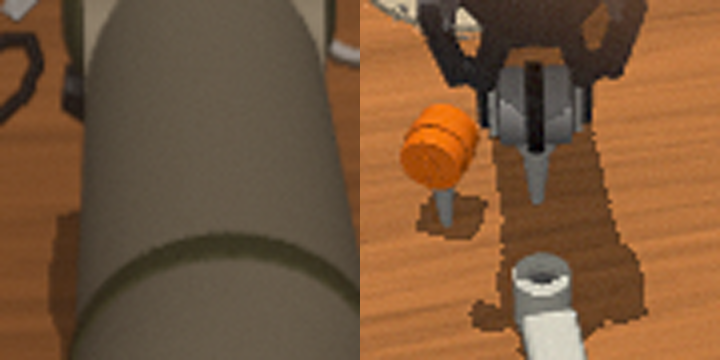

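Run:
```python
from h import *
a=vision.snapshot('scene')
f=lambda im,x,y,w,h,s:cv2.resize(im[y:y+h,x:x+w],None,fx=s,fy=s,interpolation=cv2.INTER_CUBIC)
save('c3.png',f(a,285,145,50,60,10))
o=telemetry.get_obs();t=o['tcp_pos']
print(t, [ (d,proj('scene',[t[0],t[1],t[2]-.0638+d]).round(1)) for d in (0,.05,.084)], [proj('scene',[x,-.032,.085]).round(1) for x in (.508,.510,.513)])
```

```text
[ 0.50904926 -0.03310988  0.21930728] [(0, array([308.7, 174.2])), (0.05, array([308.3, 160.2])), (0.084, array([307.9, 150.1]))] [array([309.5, 191.9]), array([309.7, 192.4]), array([309.9, 193.2])]
```

View pics/c3.png

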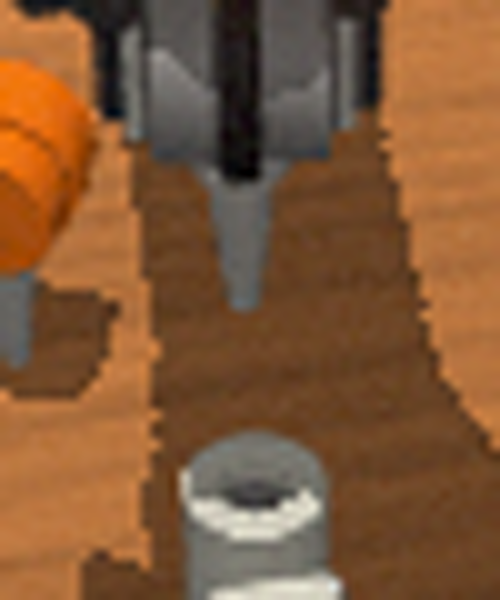

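Call:
jog_arm:
  increments: "0 0 0 0.2 0.14 -1 1;0 0 0 0.2 0.14 -3 1;0 0 0 0.2 0.14 -5 1;0 0 0 0.2 0.14 -6.5 1;0 0 0 0.2 0.14 -7.2 1;0 0 0 0.2 0.14 -8 1;0 0 0 0.2 0.14 -8.5 1;0 0 0 0.2 0.14 -9 1;0 0 0 0.2 0.14 -9 1"

```text
clock: 8.6
tcp_pos: [0.5109, -0.0309, 0.129]
ee_rot: [-0.202, -3.134, 0.0]
force: [-1.6, -0.4, -1.3]
gripper_width: 0.0447
finger_force: 60.8
```

Run:
```python
from h import *
a=vision.snapshot('scene')
f=lambda im,x,y,w,h,s:cv2.resize(im[y:y+h,x:x+w],None,fx=s,fy=s,interpolation=cv2.INTER_CUBIC)
save('c4.png',f(a,285,155,50,60,10))
for _ in range(3):
    o=telemetry.get_obs();print(o['tcp_pos'].round(4),o['force'].round(2),o['wrist_torque'].round(3),o['gripper_width'])
```

```text
[ 0.511  -0.0308  0.1291] [-2.   -0.85 -0.89] [-0.127  0.55   0.033] 0.044624473192251164
[ 0.511  -0.0308  0.1291] [-2.   -0.85 -0.89] [-0.127  0.55   0.033] 0.044624473192251164
[ 0.511  -0.0308  0.1291] [-2.   -0.85 -0.89] [-0.127  0.55   0.033] 0.044624473192251164
```

View pics/c4.png

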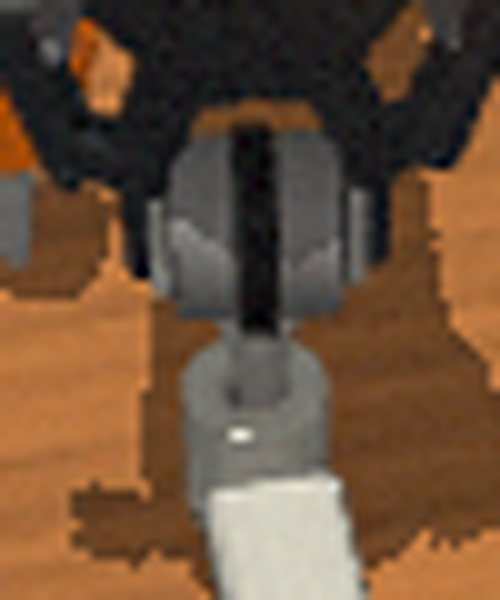

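The stem is inside the socket (crop (260,390)), but it leans on the +x side, shown by Fx −2 N and My 0.55 N m. I'll recentre it by feel.

Call:
jog_arm:
  increments: "0 0 0 -0.1 -0.05 0 1;0 0 0 -0.2 -0.1 0 1;0 0 0 -0.2 -0.1 0 1"

```text
clock: 9.02
tcp_pos: [0.5098, -0.0318, 0.1295]
ee_rot: [0.202, 3.134, 0.0]
force: [0.5, 0.8, -1.1]
gripper_width: 0.0445
finger_force: 60.8
```

```bash
cat > st.py <<'E'
from h import *
o=telemetry.get_obs();print(o['clock'],o['tcp_pos'].round(4),o['force'].round(2),o['wrist_torque'].round(3),o['ee_rot'].round(4),o['gripper_width'].round(4))
E
python3 st.py
```

```text
Traceback (most recent call last):
  File "st.py", line 2, in <module>
    o=telemetry.get_obs();print(o['clock'],o['tcp_pos'].round(4),o['force'].round(2),o['wrist_torque'].round(3),o['ee_rot'].round(4),o['gripper_width'].round(4))
                                                                                                                                     ^^^^^^^^^^^^^^^^^^^^^^^^
AttributeError: 'float' object has no attribute 'round'
```

Call:
jog_arm:
  increments: "0 0 0 0 0 -0.25 1;0 0 0 0 0 -0.5 1;0 0 0 0 0 -0.75 1;0 0 0 0 0 -0.75 1"

```text
clock: 9.52
tcp_pos: [0.5093, -0.0318, 0.1215]
ee_rot: [-0.202, -3.135, 0.0]
force: [-1.4, -0.2, -1.5]
gripper_width: 0.0448
finger_force: 60.8
```

```bash
sed -i "s/,o\['gripper_width'\].round(4)//" st.py; python3 st.py
```

```text
9.525 [ 0.5093 -0.0318  0.1215] [-1.4  -0.19 -1.54] [-0.023  0.035  0.04 ] [-2.0220e-01 -3.1346e+00  1.0000e-04]
```

Call:
jog_arm:
  increments: "0 0 0 0 0 -0.1 1;0 0 0 0 0 -0.2 1;0 0 0 0 0 -0.2 1"

```text
clock: 9.9
tcp_pos: [0.5094, -0.0317, 0.1197]
ee_rot: [-0.202, -3.135, 0.0]
force: [0.3, 0.2, -2.0]
gripper_width: 0.0445
finger_force: 60.8
```

```bash
python3 st.py
```

```text
9.9 [ 0.5094 -0.0317  0.1197] [ 0.25  0.18 -2.04] [ 0.043  0.021 -0.01 ] [-0.202 -3.135  0.   ]
```

Call:
jog_arm:
  increments: "0 0 0 0 0 -0.04 1;0 0 0 0 0 -0.08 1;0 0 0 0 0 -0.08 1"

```text
clock: 10.28
tcp_pos: [0.5094, -0.0318, 0.119]
ee_rot: [0.202, 3.135, 0.0]
force: [-0.8, 0.4, -1.4]
gripper_width: 0.0449
finger_force: 60.8
```

Call:
jog_arm:
  increments: "0 0 0 0 0 -0.03 1;0 0 0 0 0 -0.06 1;0 0 0 0 0 -0.06 1"

```text
clock: 10.65
tcp_pos: [0.5094, -0.0318, 0.1183]
ee_rot: [-0.202, -3.135, 0.0]
force: [-0.7, 0.8, -0.8]
gripper_width: 0.0444
finger_force: 60.8
```

Call:
jog_arm:
  increments: "0 0 0 0 0 -0.035 1;0 0 0 0 0 -0.07 1;0 0 0 0 0 -0.07 1"

```text
clock: 11.02
tcp_pos: [0.5094, -0.0317, 0.1176]
ee_rot: [-0.202, -3.135, 0.0]
force: [-0.5, -0.1, -1.8]
gripper_width: 0.0447
finger_force: 60.8
```

Call:
jog_arm:
  increments: "0 0 0 0 0 -0.035 1;0 0 0 0 0 -0.07 1;0 0 0 0 0 -0.07 1"

```text
clock: 11.4
tcp_pos: [0.5093, -0.0318, 0.1169]
ee_rot: [-0.202, -3.135, 0.0]
force: [-0.7, 0.4, -1.2]
gripper_width: 0.0444
finger_force: 60.7
```

Call:
jog_arm:
  increments: "0 0 0 0 0 -0.035 1;0 0 0 0 0 -0.07 1;0 0 0 0 0 -0.07 1"

```text
clock: 11.78
tcp_pos: [0.5093, -0.0318, 0.1162]
ee_rot: [-0.202, -3.135, 0.0]
force: [-1.7, 0.3, -1.1]
gripper_width: 0.0446
finger_force: 60.7
```

Call:
jog_arm:
  increments: "0 0 0 0 0 -0.035 1;0 0 0 0 0 -0.07 1;0 0 0 0 0 -0.07 1"

```text
clock: 12.15
tcp_pos: [0.5093, -0.0318, 0.1155]
ee_rot: [-0.202, -3.135, 0.0]
force: [-2.1, 0.2, -0.4]
gripper_width: 0.0447
finger_force: 60.8
```

```bash
python3 st.py
```

```text
12.15 [ 0.5093 -0.0318  0.1155] [-2.07  0.24 -0.41] [ 0.028  0.442 -0.052] [-0.2022 -3.1348  0.    ]
```

Call:
jog_arm:
  increments: "0 0 0 -0.04 0 0 1;0 0 0 -0.08 0 0 1;0 0 0 -0.08 0 0 1"

```text
clock: 12.52
tcp_pos: [0.509, -0.0318, 0.1156]
ee_rot: [0.202, 3.134, 0.0]
force: [0.4, -0.2, -0.7]
gripper_width: 0.0452
finger_force: 60.7
```

```bash
python3 st.py
```

```text
12.525 [ 0.509  -0.0318  0.1156] [ 0.36 -0.16 -0.65] [ 0.023  0.032 -0.011] [2.0210e-01 3.1343e+00 1.0000e-04]
```

Call:
jog_arm:
  increments: "0 0 0 -0.02 0 -0.035 1;0 0 0 -0.03 0 -0.07 1;0 0 0 -0.03 0 -0.07 1"

```text
clock: 12.9
tcp_pos: [0.5084, -0.0317, 0.1149]
ee_rot: [0.202, 3.135, 0.0]
force: [0.2, -0.4, -0.3]
gripper_width: 0.0449
finger_force: 60.7
```

```bash
python3 st.py
```

```text
12.9 [ 0.5084 -0.0317  0.1149] [ 0.19 -0.36 -0.34] [-0.028 -0.003  0.027] [0.2021 3.1349 0.    ]
```

Call:
jog_arm:
  increments: "0 0 0 0 0 -0.035 1;0 0 0 0 0 -0.07 1;0 0 0 0 0 -0.07 1"

```text
clock: 13.28
tcp_pos: [0.5083, -0.0318, 0.1141]
ee_rot: [0.202, 3.135, -0.0]
force: [-0.5, -0.5, -0.8]
gripper_width: 0.0444
finger_force: 60.7
```

```bash
python3 st.py
```

```text
13.275 [ 0.5083 -0.0318  0.1141] [-0.45 -0.47 -0.82] [ 0.072 -0.014  0.039] [ 0.2021  3.135  -0.    ]
```

Call:
jog_arm:
  increments: "0 0 0 0 0 -0.035 1;0 0 0 0 0 -0.07 1;0 0 0 0 0 -0.07 1"

```text
clock: 13.65
tcp_pos: [0.5084, -0.0317, 0.1135]
ee_rot: [0.202, 3.135, 0.0]
force: [0.2, 0.2, -1.2]
gripper_width: 0.0447
finger_force: 60.8
```

```bash
python3 st.py
```

```text
13.65 [ 0.5084 -0.0317  0.1135] [ 0.23  0.24 -1.2 ] [ 0.045 -0.099  0.011] [0.202  3.1349 0.    ]
```

Call:
jog_arm:
  increments: "0 0 0 0.01 0 -0.03 1;0 0 0 0.02 0 -0.06 1;0 0 0 0.02 0 -0.06 1"

```text
clock: 14.02
tcp_pos: [0.5085, -0.0318, 0.1128]
ee_rot: [0.202, 3.135, -0.0]
force: [0.1, 0.3, -0.6]
gripper_width: 0.0448
finger_force: 60.8
```

```bash
python3 st.py
```

```text
14.025 [ 0.5085 -0.0318  0.1128] [ 0.13  0.32 -0.62] [-0.013 -0.07   0.011] [ 0.2021  3.1351 -0.    ]
```

Call:
jog_arm:
  increments: "0 0 0 0.01 0 -0.03 1;0 0 0 0.01 0 -0.06 1;0 0 0 0.01 0 -0.06 1"

```text
clock: 14.4
tcp_pos: [0.5086, -0.0318, 0.1122]
ee_rot: [-0.202, -3.135, -0.0]
force: [0.4, -0.4, -1.2]
gripper_width: 0.0444
finger_force: 60.8
```

```bash
python3 st.py
```

```text
14.4 [ 0.5086 -0.0318  0.1122] [ 0.42 -0.41 -1.25] [0.108 0.003 0.009] [-0.2022 -3.135  -0.    ]
```

Call:
jog_arm:
  increments: "0 0 0 0 0.01 -0.03 1;0 0 0 0 0.02 -0.06 1;0 0 0 0 0.02 -0.06 1"

```text
clock: 14.78
tcp_pos: [0.5086, -0.0317, 0.1117]
ee_rot: [0.202, 3.135, -0.0]
force: [0.6, -0.1, 0.4]
gripper_width: 0.0446
finger_force: 60.8
```

```bash
python3 st.py
```

```text
14.775 [ 0.5086 -0.0317  0.1117] [ 0.58 -0.14  0.35] [-0.161  0.031  0.073] [ 2.024e-01  3.135e+00 -2.000e-04]
```

Call:
jog_arm:
  increments: "0 0 0 0 -0.01 -0.02 1;0 0 0 0 -0.01 -0.04 1;0 0 0 0 -0.01 -0.04 1"

```text
clock: 15.15
tcp_pos: [0.5087, -0.0317, 0.1115]
ee_rot: [0.202, 3.135, 0.0]
force: [0.2, -0.2, 4.7]
gripper_width: 0.0445
finger_force: 61.2
```

```bash
python3 st.py
```

```text
15.15 [ 0.5087 -0.0317  0.1115] [ 0.18 -0.22  4.68] [-0.167  0.238 -0.062] [0.2023 3.1347 0.    ]
```

Call:
jog_arm:
  increments: "0 0 0 0 0 -0.02 1;0 0 0 0 0 -0.04 1;0 0 0 0 0 -0.04 1"

```text
clock: 15.52
tcp_pos: [0.5087, -0.0317, 0.1113]
ee_rot: [0.202, 3.135, 0.0]
force: [-1.5, -0.6, 8.7]
gripper_width: 0.0447
finger_force: 61.6
```

```bash
python3 st.py
```

```text
15.525 [ 0.5087 -0.0317  0.1113] [-1.48 -0.58  8.75] [-0.116  0.386 -0.052] [2.0220e-01 3.1345e+00 1.0000e-04]
```

Call:
jog_arm:
  increments: "0 0 0 -0.01 0 -0.03 1;0 0 0 -0.02 0 -0.06 1;0 0 0 -0.02 0 -0.06 1"

```text
clock: 15.9
tcp_pos: [0.5087, -0.0317, 0.1111]
ee_rot: [0.202, 3.134, 0.0]
force: [-2.2, -0.6, 13.7]
gripper_width: 0.0447
finger_force: 62.2
```

```bash
python3 st.py
```

```text
15.9 [ 0.5087 -0.0317  0.1111] [-2.16 -0.59 13.65] [-0.079  0.552  0.023] [2.0220e-01 3.1339e+00 2.0000e-04]
```

Call:
jog_arm:
  increments: "0 0 0 -0.02 0 -0.03 1;0 0 0 -0.03 0 -0.06 1;0 0 0 -0.03 0 -0.06 1"

```text
clock: 16.27
tcp_pos: [0.5087, -0.0317, 0.1109]
ee_rot: [0.202, 3.133, 0.0]
force: [-2.6, -1.1, 19.1]
gripper_width: 0.0446
finger_force: 62.7
```

```bash
python3 st.py
```

```text
16.275 [ 0.5087 -0.0317  0.1109] [-2.64 -1.08 19.05] [-0.076  0.673 -0.004] [2.0230e-01 3.1331e+00 4.0000e-04]
```

Call:
jog_arm:
  increments: "0 0 0 0 0 0 -1;0 0 0 0 0 0 -1;0 0 0 0 0 0 -1;0 0 0 0 0 0 -1;0 0 0 0 0 0 -1;0 0 0 0 0 0 -1"

```text
clock: 17.02
tcp_pos: [0.5081, -0.0316, 0.1096]
ee_rot: [-0.202, -3.135, -0.0]
force: [0.4, 0.5, 0.7]
gripper_width: 0.0855
finger_force: 0.0
```

```bash
python3 st.py
python3 - <<'E'
from h import *
a=vision.snapshot('scene')
f=lambda im,x,y,w,h,s:cv2.resize(im[y:y+h,x:x+w],None,fx=s,fy=s,interpolation=cv2.INTER_CUBIC)
save('c5.png',f(a,280,145,60,60,8))
E
```

```text
17.025 [ 0.5081 -0.0316  0.1096] [0.42 0.5  0.73] [-0.02   0.031 -0.013] [-0.2021 -3.135  -0.    ]
```

View pics/c5.png

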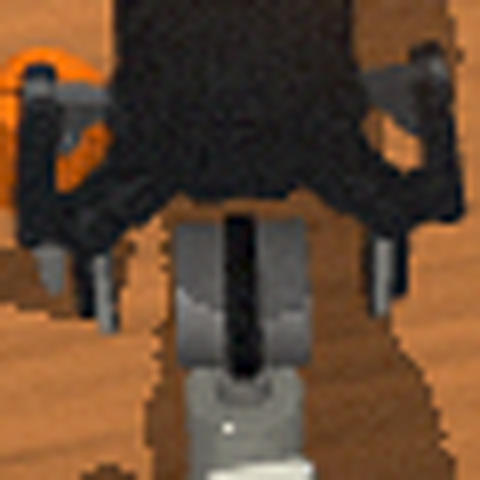

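The fingers are clear and the caster stands upright in the socket (crop (243,300)). I'll raise the arm straight up, then look once more.

Call:
jog_arm:
  increments: "0 0 0 0 0 1 -1;0 0 0 0 0 3 -1;0 0 0 0 0 6 -1;0 0 0 0 0 10 -1;0 0 0 0 0 15 -1;0 0 0 0 0 19 -1;0 0 0 0 12 19 -1;0 0 0 0 20 19 -1;0 0 0 0 20 19 -1;0 0 0 0 25 19 -1;0 0 0 0 25 19 -1;0 0 0 0 25 19 -1"

```text
clock: 18.58
tcp_pos: [0.5079, 0.2177, 0.3]
ee_rot: [0.202, 3.135, -0.001]
force: [0.3, 0.1, -0.3]
gripper_width: 0.0853
finger_force: 0.0
```

```bash
python3 st.py
python3 - <<'E'
from h import *
a=vision.snapshot('scene');b=vision.snapshot('top')
f=lambda im,x,y,w,h,s:cv2.resize(im[y:y+h,x:x+w],None,fx=s,fy=s,interpolation=cv2.INTER_CUBIC)
save('c6.png',np.hstack([f(b,290,165,80,80,5),f(a,270,130,80,80,5)]))
E
```

```text
18.575 [0.5079 0.2177 0.3   ] [ 0.25  0.15 -0.32] [-0.033  0.05   0.008] [ 2.0180e-01  3.1351e+00 -1.0000e-03]
```

View pics/c6.png

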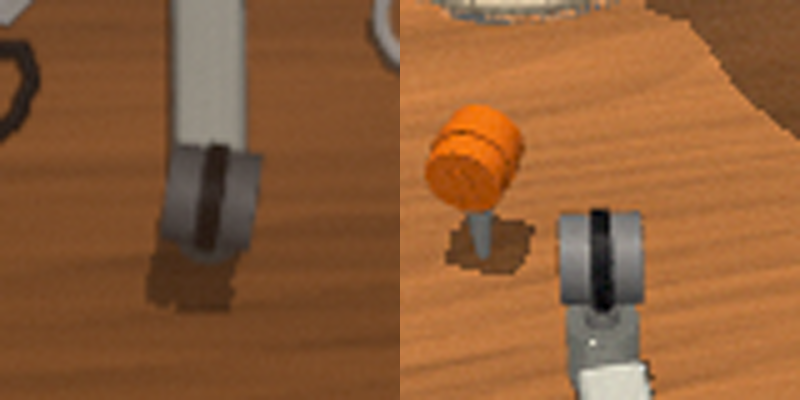

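The caster stands upright in the socket in both views (top crop (212,200), scene crop (600,258)), so I'm handing in.

```bash
python3 -c "
from h import *
print(ctrl.finish_job())"
```

```text
the job is handed in; nothing more can be done
None
```

The spare caster was pushed into the empty socket with about 20 N and released; it stood upright in both camera views at about 18.6 s, and the job is handed in.

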